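Feed one steel coupon off the magazine's ledge into the chute

ROBOT

A 6-joint arm with a two-finger parallel gripper is mounted at the origin on a cart in front of the work surface, level with it; the furniture and walls round the work are solid. World frame = base frame: x ahead of the robot, y to its left, z up, the work surface at z = 0. Lengths are in m, angles in rad, forces in N, time in s.
With the tool pointing down it reaches from about 0.35 to 0.85 m from the base axis. Payload 8.1 kg.
Tool frame: the origin (TCP) lies at the centre of the arm's flange, where the gripper is bolted on; the fingertips stand 186 mm ahead of it and the grasp point (between the pads) lies 167 mm ahead of it (arm.tips_ahead is the distance from the TCP to the fingertips, in m); z points along the fingers, y is the line along which they close (so a half turn about z gives the same grasp; the last joint's range is limited). The gripper opens to 93 mm and grips with 3 to 60 N. Pads are 15 mm wide; open, the fingers measure 128 mm over their backs; the gripper's body (75 mm by 188 mm) begins 65 mm behind the grasp point.
Start: joints at [-1.387, 0.13, 1.488, -0, 1.523, -0.085], TCP at [0.159, -0.578, 0.405] pointing down, gripper open.
Joint ranges: [-2.96, 2.96], [-0.89, 2.26], [0.02, 2.5], [-1.34, 4.48], [0, 2.73], [-2.66, 2.66]. Speed limits (rad/s): [2.39, 2.39, 2.79, 3.14, 3.14, 3.14].

INTERFACE

Orientations are given as a unit quaternion [x, y, z, w].
In Python, from plant import arm gives the robot as it stands. Calls block until the motion is done:
- arm.move_pose(position, orientation): joint-space move of the TCP to a pose.
- arm.move_linear(position, attitude=None, max_speed=0.15): straight line of the TCP; attitude=None keeps the orientation; max_speed is the mean speed in m/s.
- arm.goto_joints(angles): joint-space move.
- arm.open() and arm.close(): open the fingers fully, or close them until they stop; the grip force is fixed at half the most.
- arm.sleep(seconds).
- arm.ik(position, orientation): joint angles nearest the present ones, or None.
- arm.observe(): the state.
- arm.grab_frame(name): name is "scene" or "side" or "wrist"; returns a dict with "pixels" (384x512x3 uint8, red, green, blue), "range_z" (384x512 float32, m along the optical axis (not along the pixel's ray), 0 where there is no reading), "fovy" (degrees; the focal length in pixels is half the picture's height over the tangent of half this angle, whatever the lens; pixels are square), "cx", "cy" (the principal point, pixels), "eye" and "attitude" of the camera in the world. Camera axes: x right, y up, looking along -z (the intrinsics and any distortion apply to the point x, -y, -z); pixel columns grow to the right and rows downward; lengths in m; the calibration is good to about 2 mm. A picture is of the moment at which its call begins.
A pose or a line that the arm cannot do raises arm.Unreachable and nothing moves.
- arm.sign_off(): hands the job in; it is judged then, once.
Trained networks look in a picture, given as the dict that the camera call returned (one of the last four; its "shot" number tells which), for a name from the list of things; names that differ only in an ending like _2 or _b are one class to them, and where a whole thing is asked for, a point or a joint stands for the part that bears it (a point fixed in the world has none). Each returns a list of dicts, best first, with "confidence" (0 to 1); they miss things now and then, are a little off and sometimes report something else, mostly with a low value. They report only what shows in the picture. A call takes as long as a camera call.
- arm.find_in(thing, picture): "extent" ([left, top, width, height] as shares, 0 to 1, of the picture: columns of its width, rows of its height, round what is visible of it).
- arm.trace(thing, picture): "region" (384x512 bool, what is visible of it) and "extent" ([left, top, width, height] as shares, 0 to 1, of the picture: columns of its width, rows of its height, round what is visible of it).
The state is a dict: "time": time; "joint_positions": joint angles; "qd": joint speeds; "joint_efforts": joint torques, N m; "ee_pos": TCP position; "tool_rot": TCP orientation; "contact_force": force on the tool from outside, world axes, zero at the start; "moment": the same for the moment, N m; "gripper_width": finger opening in m; "grip_force": force on a finger pad.
Only numpy, scipy, OpenCV 4.12 (cv2) and the standard library are available. Lean on these libraries where they do the work, as an engineer would, in place of code of your own. Each camera call takes 0.05 s, during which the arm holds its last target. There are 200 camera calls.

TASK

Feed one coupon: draw the dispenser's feed slide fully back, press its knob down until you feel the rubber foot bear on the top steel coupon and, pressing the coupon with less than 20 N (it is polished), move the slide forward so that the foot carries the coupon over the ledge and it drops down the chute into the tray. Then let the knob rise and leave the slide drawn fully back; the other two coupons stay in the magazine and the things around are left alone.

Things in the scene. Friction and masses are not known exactly. Their poses are not given: they have to be found in the camera images.
- dispenser: Fixed bench dispenser: grey base plate 275x104 mm, aluminium magazine at the back, a feed slide on two guide rods over it, steel chute and tray in front. Origin on the bench under the magazine's centre; its -x axis points forward, from the magazine over the ledge and down the chute to the tray; z up.
- slide (a joint): Feed slide (bridge 36 mm long, 94 mm wide, 150 mm high) on the rods, in m: 0 = drawn fully back, 0.052 = fully forward (towards the dispenser's -x). Friction about 1 N, stays where it is left. Fully back, its foot stands over the rear part of the coupon, 16 mm from the rear end. Starts 10 to 28 mm forward.
- presser (a joint): Knob with presser rod in the slide, in m: 0 = up (a spring of 2 to 3 N lifts it when let go), grows as it is pressed down, at most 0.018. Its rubber foot, 20 mm wide, is set by hand: it meets the coupon after 4 to 14 mm of travel, different each time, and then stops hard: feel for it. Under about 4 N on the coupon the foot slips; 6 to 15 N carries it.
- knob (a point): Centre of the top of the black knob, which moves with slide and presser; 216 mm above the bench when up. Knob: upright cylinder 24 mm wide, 26 mm high, on a flange 44 mm wide and 4 mm thick. Grip the knob's sides from above with the fingertips just above the flange (24 mm below this point) or resting on it, push down, and move it along the dispenser's x.
- coupon_1: Top polished steel coupon of the stack, 60 (x) x 40 (y) x 5 mm, 90 g, small dark hole near the front end. Origin: centre of its underside (116.5 mm above the bench), axes as the dispenser's. It lies between the magazine's walls under the slide and cannot be gripped; a sprung shoe in the side wall nips it lightly. The stack under it is rigid.
- coupon_2: Second steel coupon, same size, right under coupon_1. It stands 3.5 mm deep behind the ledge and stays there. Origin: centre of its underside.
- coupon_3: Third steel coupon, same size, under coupon_2, lying on the magazine's follower. Origin: centre of its underside.
- ledge (a point): Middle of the front edge of the ledge (sill) that the coupon is pushed over, 115 mm above the bench, 37 mm in front of the magazine's centre. From here a 50 mm wide chute runs down to the tray. A coupon carried 45 mm or more forward tips into the chute, at the latest as the knob is let up; if the foot slipped, let up, draw back and press and push again.
- tray (a point): Middle of the rubber mat in the receiving tray (inside 97 mm in x, 93 mm in y, walls 25 mm high, low at the chute), at the mat's top, 17.5 mm above the bench. Axes as the dispenser's. The chute ends over its rear wall.
- weigh_boat: White plastic weighing boat, 68x68x16 mm, standing beside the tray. Leave it alone. Origin: centre of underside.
- vial_1: Small glass vial with white cap, 21 mm wide, 48 mm high, beside the chute. Leave it alone. Origin: centre of underside.
- vial_2: Another such vial, 21 mm wide, 48 mm high, beside the tray. Leave it alone. Origin: centre of underside.
- beaker: Glass beaker, 70 mm wide, 92 mm high, to the right. Leave it alone. Origin: centre of underside.
- pen: Marker pen, 17x135x16 mm, at the left. Leave it alone. Origin: centre of underside.

How it is judged:
By the outcome, as a careful person would: the job done as asked, in the order asked, and still so for the second after the job is handed in, with the robot touching nothing.
It also fails if it takes over 48 s, if anything falls off the work surface, if the arm or the gripper's body presses on something with over 40 N, if the wrist force passes 120 N, or if a joint passes its speed limit or range.

## Working session

There is one attempt and no reset: what is moved stays moved. The work goes in short steps, each a Python script; the robot and the scene stay as the last script left them, time stands still between calls to the robot, and variables do not carry over. Pictures are saved under pics/ and viewed, at most 10 in all, crops included, and the job is handed in when it is done.

```bash
mkdir -p pics; ls; cat > h.py <<'E'
import numpy as np, cv2
from scipy.spatial.transform import Rotation as R
from plant import arm
def cloud(f):
    h,w=f["range_z"].shape; F=h/2/np.tan(np.radians(f["fovy"])/2)
    v,u=np.mgrid[:h,:w]; z=f["range_z"]
    p=np.stack([(u-f["cx"])/F*z,-(v-f["cy"])/F*z,-z],-1)
    return R.from_quat(f["attitude"]).apply(p.reshape(-1,3)).reshape(h,w,3)+f["eye"]
def save(f,n): cv2.imwrite(f"pics/{n}.png",f["pixels"][:,:,::-1])
E
python3 - <<'E'
from h import *
print(arm.observe())
for n in ["scene","side"]:
    f=arm.grab_frame(n); save(f,n); np.save(n,cloud(f)); print(n,f["eye"],f["attitude"],{k:v for k,v in f.items() if k not in("pixels","range_z")})
    P=cloud(f)
    for t in ["knob","slide","dispenser","coupon_1","weigh_boat","vial_1","beaker","pen"]:
        for r in arm.trace(t,f)[:2]:
            m=r["region"]&(f["range_z"]>0); q=P[m]
            print(t,round(r["confidence"],2),(np.array(r["extent"])*[512,384,512,384]).round(),q.min(0).round(3),np.median(q,0).round(3),q.max(0).round(3)) if len(q) else None
E
```

```text
pics
{'time': 0.0, 'joint_positions': array([-1.38741058e+00,  1.31105447e-01,  1.48925540e+00,  9.60658846e-06,
        1.52298870e+00, -8.54268839e-02]), 'qd': array([-0.00146886,  0.00150045,  0.0012127 , -0.00104732, -0.00113256,
        0.00157978]), 'joint_efforts': array([-5.28540004e-04, -5.59847331e+01, -4.91750908e+01,  7.68283848e-02,
        3.55723849e-02, -1.54303934e-04]), 'ee_pos': array([ 0.15931859, -0.57822727,  0.40373354]), 'tool_rot': array([ 9.90980710e-01,  1.34001721e-01, -3.82168087e-05, -8.77628900e-04]), 'contact_force': array([-0.34824096,  0.38781183,  0.21477774]), 'moment': array([-0.03591114, -0.00065914,  0.05112168]), 'grip_force': 0.0, 'gripper_width': 0.092909844089745}
scene [0.05647012 0.56348306 0.89808425] [-0.13036682  0.36700759  0.87229241 -0.29566175] {'fovy': 51.902075727796195, 'cx': 254.79660808402411, 'cy': 187.22982011738011, 'eye': array([0.05647012, 0.56348306, 0.89808425]), 'attitude': array([-0.13036682,  0.36700759,  0.87229241, -0.29566175]), 'shot': 1}
knob 0.65 [214. 165.  17.  15.] [ 0.595 -0.138  0.034] [0.611 0.01  0.192] [
[... 1139 characters left out ...]
 -1.06064762  0.94186138] [ 0.46344601 -0.13827039 -0.24690038  0.83972573] {'fovy': 46.3323468726171, 'cx': 254.80318425356623, 'cy': 195.97916555805497, 'eye': array([-0.13305506, -1.06064762,  0.94186138]), 'attitude': array([ 0.46344601, -0.13827039, -0.24690038,  0.83972573]), 'shot': 2}
slide 0.58 [269. 205.  20.  30.] [ 0.191 -0.608  0.001] [ 0.648 -0.021  0.019] [0.696 0.024 0.565]
dispenser 0.88 [217. 204.  72.  44.] [ 0.21  -0.6   -0.001] [ 0.65  -0.02   0.019] [0.721 0.052 0.559]
vial_1 0.4 [275. 228.   4.  17.] [ 0.573 -0.109  0.004] [ 0.581 -0.102  0.032] [ 0.592 -0.088  0.051]
beaker 0.81 [314. 249.  31.  41.] [ 0.564 -0.368 -0.002] [ 0.594 -0.337  0.059] [ 0.693 -0.204  0.096]
```

```bash
python3 - <<'E'
from h import *
im=cv2.imread("pics/scene.png")[130:300,170:320]; cv2.imwrite("pics/crop.png",cv2.resize(im,None,fx=3.5,fy=3.5,interpolation=cv2.INTER_CUBIC))
q=arm.observe()["tool_rot"]
arm.move_pose([0.48,-0.05,0.52],[1,0,0,0])
f=arm.grab_frame("wrist"); save(f,"w1"); P=cloud(f); np.save("w1",P); print(f["eye"],arm.observe()["time"],arm.observe()["joint_positions"])
m=(P[...,2]>.204)&(P[...,2]<.23)&(f["range_z"]>0); print(m.sum(),P[m].min(0),P[m].max(0),P[m].mean(0))
E
```

```text
[ 0.56299846 -0.05105273  0.4993534 ] 3.2 [-2.11363837e-01 -2.06987092e-01  1.60988222e+00 -1.48894983e-04
  1.73918126e+00  1.36040262e+00]
828 [ 0.60529468 -0.01080833  0.20401919] [0.63100131 0.01432424 0.21786672] [0.61733924 0.00116301 0.21465495]
```

View pics/crop.png

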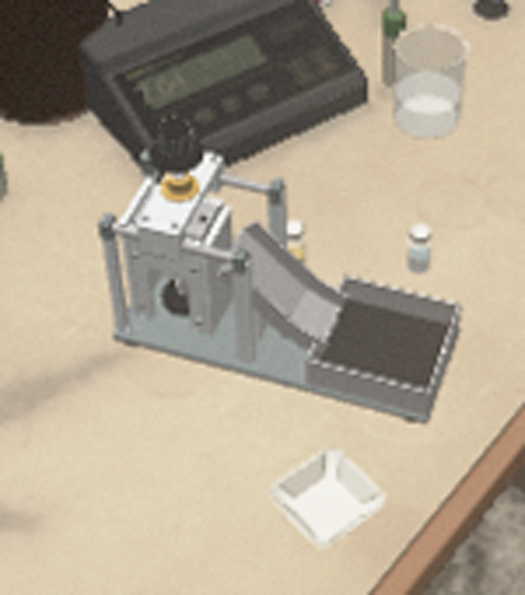

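View pics/w1.png

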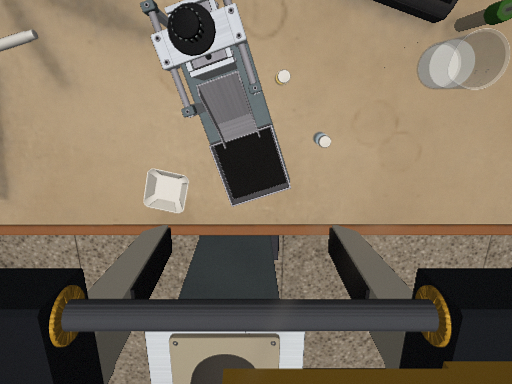

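```bash
python3 - <<'E'
from h import *
P=np.load("w1.npy"); im=cv2.imread("pics/w1.png")
def rect(m,n):
    m=cv2.morphologyEx(m.astype(np.uint8),cv2.MORPH_OPEN,np.ones((3,3)))
    _,l,s,_=cv2.connectedComponentsWithStats(m); k=1+s[1:,4].argmax(); q=P[l==k]
    r=cv2.minAreaRect(q[:,:2].astype(np.float32)*1000); print(n,len(q),r,q[:,2].mean())
    return q
z=P[...,2]
on=(P[...,0]>.38)
rect((im.max(2)<60)&(abs(z-.0175)<.006)&on,"mat")
rect((abs(z-.150)<.006)&on&(P[...,1]>-.15)&(P[...,1]<.15),"bridge")
rect((z>.003)&on&(z<.3)&(P[...,1]>-.13)&(P[...,1]<.15)&(P[...,0]<.75),"all")
q=rect((z>.211)&(z<.225)&on,"knob"); print(cv2.minEnclosingCircle(q[:,:2].astype(np.float32)*1000))
m=(P[...,0]>.7)&(abs(P[...,1])<.3); print("back max z",P[m][:,2].max() if m.any() else None)
E
```

```text
mat 3190 ((453.3821105957031, -52.48667907714844), (93.56583404541016, 92.08523559570312), 18.4716796875) 0.017134730962927246
bridge 1223 ((625.1199951171875, -19.133386611938477), (36.00790786743164, 49.17076873779297), 18.652908325195312) 0.14953125831406608
all 15581 ((537.0386352539062, -24.889251708984375), (273.6920166015625, 103.98139190673828), 18.489910125732422) 0.08531482505696236
knob 756 ((617.9678344726562, 1.7593421936035156), (24.22391128540039, 24.74319076538086), 8.183046340942383) 0.21523880614403718
((618.3521118164062, 1.975582480430603), 12.814708709716797)
back max z None
```

```bash
cat >> h.py <<'E'
a=np.radians(18.45); D=np.array([np.cos(a),np.sin(a),0]); Y=np.array([-D[1],D[0],0])
def quat(s):
    y=s*D; z=np.array([0,0,-1.]); return R.from_matrix(np.stack([np.cross(y,z),y,z],1)).as_quat()
K=np.array([.6182,.0018,.216])
def st():
    o=arm.observe(); return o,np.array(o["ee_pos"]),np.array(o["contact_force"])
E
python3 - <<'E'
from h import *
for s in (1,-1):
    print(s,[np.round(j,2) if (j:=arm.ik(K+D*d+[0,0,.162],quat(s))) is not None else None for d in(-.05,0,.03)])
s=min((1,-1),key=lambda s:abs(arm.ik(K+[0,0,.162],quat(s))[5]-arm.observe()["joint_positions"][5]))
open("s","w").write(str(s))
arm.move_pose(K+[0,0,.24],quat(s)); arm.sleep(.3)
o,p,f=st(); print(s,o["time"],p-K-[0,0,.24],f,(R.from_quat(o["tool_rot"])*R.from_quat(quat(s)).inv()).as_rotvec())
t=o["time"]; arm.move_linear(K+[0,0,.2395]); print("short move",arm.observe()["time"]-t)
f=arm.grab_frame("wrist"); save(f,"w2")
E
```

```text
1 [array([-0.11,  0.07,  1.61, -0.  ,  1.47, -0.44]), array([-0.08,  0.19,  1.47, -0.  ,  1.48, -0.4 ]), array([-0.06,  0.27,  1.38, -0.  ,  1.49, -0.38])]
-1 [None, None, None]Traceback (most recent call last):
  File "<stdin>", line 4, in <module>
  File "<stdin>", line 4, in <lambda>
TypeError: 'NoneType' object is not subscriptable
```

```bash
echo 'Q=quat(1)' >> h.py
python3 - <<'E'
from h import *
arm.move_pose(K+[0,0,.22],Q); arm.sleep(.3)
o,p,f=st(); print(o["time"],p-K-[0,0,.22],f,(R.from_quat(o["tool_rot"])*R.from_quat(Q).inv()).as_rotvec())
t=o["time"]; arm.move_linear(K+[0,0,.2195]); print("short move",arm.observe()["time"]-t)
f=arm.grab_frame("wrist"); save(f,"w2")
g=arm.grab_frame("side"); c=g["pixels"][170:300,190:340,::-1]; cv2.imwrite("pics/s2.png",cv2.resize(c,None,fx=4,fy=4,interpolation=cv2.INTER_CUBIC))
E
```

```text
5.05 [-7.30508671e-05 -1.11930731e-04  3.30968959e-04] [-0.1212905  -0.45507426 -0.38953222] [-2.60922708e-05 -5.08440791e-04 -4.52036335e-04]
short move 0.25
```

View pics/s2.png

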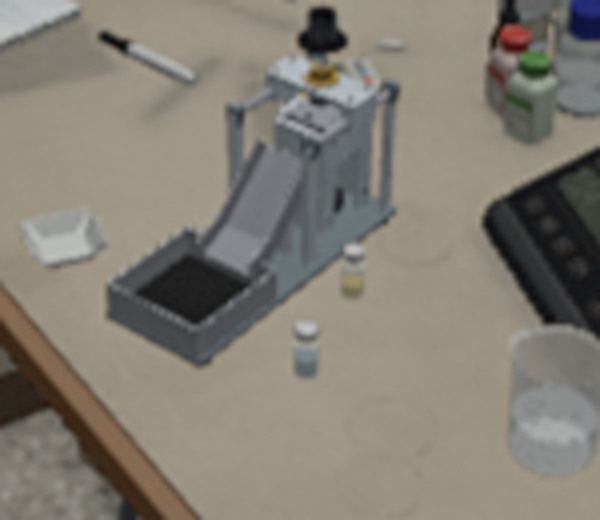

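The crop shows the knob (322,25) standing clear above the slide's bridge, with nothing beside it at finger height; the balance is well to the right. I'll grip now and draw back.

```bash
python3 - <<'E'
from h import *
arm.move_linear(K+[0,0,.1625],max_speed=.1); o,p,f0=st(); print(o["time"],f0)
arm.close(); arm.sleep(.1)
o,p,f=st(); print(o["time"],o["gripper_width"],o["grip_force"],p-K,f-f0)
np.save("f0",f0)
c=K+[0,0,.1625]; x=0.
for d in [.008,.011,.014,.017,.020,.022,.024,.026,.028,.030,.032]:
    arm.move_linear(c+D*d,max_speed=.05)
    o,p,f=st(); print(d,((p-c)@D).round(4),(p-c)[2].round(4),((f-f0)@D).round(2),(f-f0)[2].round(2))
    if (f-f0)@D<-5: break
print(o["time"])
E
```

```text
6.1167 [1.01433563 0.24267219 0.41097868]
7.3 0.02347489238329573 29.999927580356598 [8.02006610e-06 4.89315318e-07 1.62458869e-01] [-0.44354341 -0.66295119 -1.09301447]
0.008 0.0085 -0.0 -0.27 -0.77
0.011 0.0112 -0.0 0.04 -1.44
0.014 0.0142 -0.0 0.46 -1.0
0.017 0.0172 -0.0 -0.98 -1.25
0.02 0.0202 -0.0 0.67 -1.29
0.022 0.0212 -0.0004 -10.02 1.65
8.8583
```

```bash
cat >> h.py <<'E'
C=K+[0,0,.1625]
def F(n=6):
    v=[]
    for _ in range(n): arm.sleep(.012); v.append(st()[2])
    return np.mean(v,0)-np.load("f0.npy")
E
python3 - <<'E'
from h import *
c=C+D*.0205
arm.move_linear(c,max_speed=.05); f=F(); print(f@D,f[2])
arm.move_linear(c-[0,0,.003],max_speed=.03); print(F()[2])
z=.003
while z<.0178:
    z+=.0004; arm.move_linear(c-[0,0,z],max_speed=.05); f=F(3); p=st()[1]; print(round(z,4),(c-p)[2].round(5),f[2].round(2),(f@D).round(2))
    if f[2]>6: break
print(st()[0]["time"])
E
```

```text
-2.5872885629346594 -0.07347005487504732
2.1205687842888805
0.0034 0.00334 2.34 -3.93
0.0038 0.0038 2.49 -3.5
0.0042 0.00423 2.17 -4.18
0.0046 0.00465 2.15 -3.73
0.005 0.00504 1.79 -4.59
0.0054 0.00542 2.1 -4.35
0.0058 0.00583 2.74 -4.28
0.0062 0.00623 2.61 -4.19
0.0066 0.0064 3.63 -5.48
0.007 0.00642 6.37 -6.69
12.2083
```

```bash
python3 - <<'E'
from h import *
z=.007; x=.0205
def go():
    arm.move_linear(C+D*x-[0,0,z],max_speed=.05)
    f=F(4); p=st()[1]-C; print(round(x,4),(p@D).round(4),round(z,5),f[2].round(2),(f@D).round(2),(f@Y).round(2)); return f
for _ in range(4):
    z+=.0003; f=go()
    if f[2]>11: break
while x>.0205-.0525:
    x-=.004 if x>-.022 else .0015
    f=go(); z+=np.clip((12-f[2])/9000,-.0006,.0005)
    if f[2]>18: z-=.0005; go()
    if f@D>14: print("stop"); break
print(st()[0]["time"])
E
```

```text
0.0205 0.0205 0.0073 7.47 -7.35 1.45
0.0205 0.0204 0.0076 9.17 -8.0 1.78
0.0205 0.0204 0.0079 10.74 -9.05 2.24
0.0205 0.0204 0.0082 11.85 -9.63 2.19
0.0165 0.0171 0.0082 8.72 -2.84 1.56
0.0125 0.0134 0.00856 8.96 -0.71 1.71
0.0085 0.0096 0.0089 9.6 -0.62 2.06
0.0045 0.0057 0.00917 11.29 0.09 2.5
0.0005 0.0017 0.00925 11.2 0.11 2.54
-0.0035 -0.0023 0.00934 11.96 -0.25 2.01
-0.0075 -0.0063 0.00934 11.9 -0.2 2.23
-0.0115 -0.0103 0.00935 12.32 -0.67 2.77
-0.0155 -0.0143 0.00932 11.92 -0.51 2.6
-0.0195 -0.0183 0.00933 12.18 -1.0 2.79
-0.0235 -0.0224 0.00931 12.42 -1.07 2.75
-0.025 -0.0237 0.00926 11.71 0.3 2.67
-0.0265 -0.0252 0.00929 11.33 0.61 2.86
-0.028 -0.0267 0.00937 11.23 0.92 2.34
-0.0295 -0.0281 0.00945 11.4 0.57 2.61
-0.031 -0.0297 0.00952 11.86 -0.01 2.73
-0.0325 -0.0312 0.00953 12.01 -0.67 2.64
18.1583
```

```bash
python3 - <<'E'
from h import *
def snap(n):
    c=[]
    for cam,(r,k) in {"scene":((150,185),260),"side":((175,205),290)}.items():
        f=arm.grab_frame(cam); r0={"scene":(150,180),"side":(180,200)}[cam]; i=f["pixels"][r0[0]:r0[0]+100,r0[1]:r0[1]+130,::-1]; c.append(cv2.resize(i,None,fx=3,fy=3,interpolation=cv2.INTER_CUBIC))
    cv2.imwrite(f"pics/{n}.png",np.hstack(c))
    for r in arm.trace("coupon_1",f)[:3]: print(r["confidence"],(np.array(r["extent"])*[512,384,512,384]).round())
snap("p1")
x=-.0312
arm.move_linear(C+D*(x+.0)+[0,0,0.0005],max_speed=.05); arm.sleep(.3)
f=F(); print(f); snap("p2")
cv2.imwrite("pics/p12.png",np.vstack([cv2.imread("pics/p1.png"),cv2.imread("pics/p2.png")])[:600,:800]); print(st()[0]["time"])
E
```

```text
0.42 [253. 199.  15.  10.]
[-0.17857509 -0.02323033 -0.32492928]
0.63 [231. 240.  13.   4.]
0.43 [214. 174.  77.  89.]
19.1583
```

View pics/p12.png

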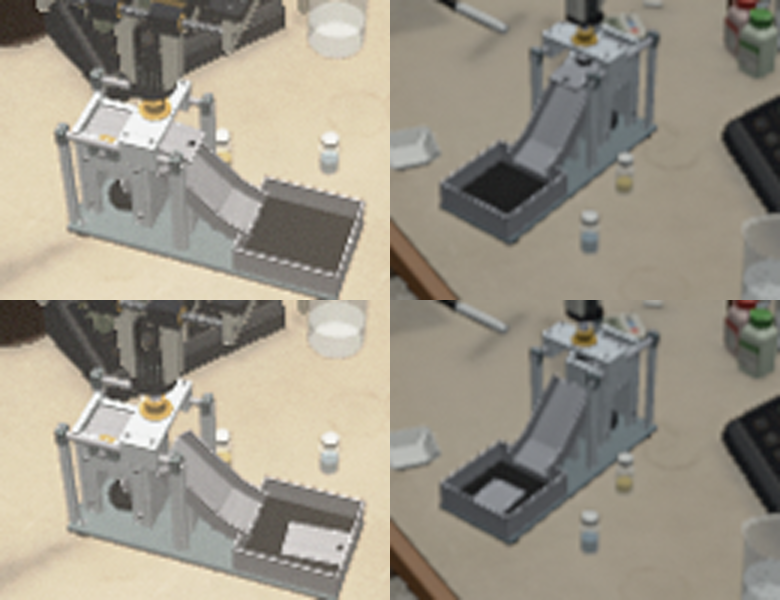

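Top: the coupon (hole visible) juts over the chute. Bottom, after letting up: it lies flat in the tray (about 315,540 in the scene half, 500,490 in the side half), and the slide is forward. Next I draw the slide back.

```bash
python3 - <<'E'
from h import *
arm.move_linear(C+D*.017+[0,0,.0005],max_speed=.06)
for d in (.019,.0205,.0213,.022):
    arm.move_linear(C+D*d+[0,0,.0005],max_speed=.05); f=F(); p=st()[1]-C; print(d,(p@D).round(4),(f@D).round(2),f[2].round(2))
    if f@D<-6: break
arm.move_linear(C+D*.0208+[0,0,.0005],max_speed=.05)
arm.open(); print(F())
arm.move_linear(C+D*.0208+[0,0,.06],max_speed=.1)
arm.move_pose(K+[-.138,-.052,.304],[1,0,0,0]); arm.sleep(.3)
f=arm.grab_frame("wrist"); save(f,"w3"); P=cloud(f)
q=P[(P[...,2]>.211)&(P[...,2]<.225)&(P[...,0]>.38)]; print(q[:,2].mean())
c,r=cv2.minEnclosingCircle(q[:,:2].astype(np.float32)); print(c,r,"moved",(np.array(c)-K[:2])@D[:2]); print(st()[0]["time"])
E
```

```text
0.019 0.0189 -1.41 -0.46
0.0205 0.0204 -2.39 -0.49
0.0213 0.0208 -6.45 1.8
[-0.77120711 -0.18132186 -0.63876002]
0.21499325262234042
(0.6347888708114624, 0.007997523993253708) 0.012334917671978474 moved 0.017697579677790662
25.1333
```

View pics/w3.png

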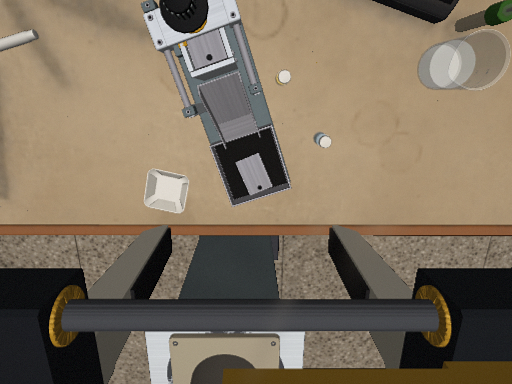

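The coupon lies in the tray (255,175) and the second one, hole visible, is in the magazine (208,55). The knob is cut off by the picture's top edge, so I'll re-measure it from further forward.

```bash
python3 - <<'E'
from h import *
arm.move_pose(K+[-.07,-.04,.304],[1,0,0,0]); arm.sleep(.3)
f=arm.grab_frame("wrist"); save(f,"w4"); P=cloud(f)
m=(P[...,2]>.211)&(P[...,2]<.225)&(P[...,0]>.38); q=P[m]; print(np.argwhere(m).min(0))
c,r=cv2.minEnclosingCircle(q[:,:2].astype(np.float32)); print(c,r,"moved",(np.array(c)-K[:2])@D[:2],q[:,2].mean()); print(st()[0]["time"])
m=(abs(P[...,2]-.150)<.006)&(P[...,0]>.5)&(abs(P[...,1])<.15)
m=cv2.morphologyEx(m.astype(np.uint8),cv2.MORPH_OPEN,np.ones((3,3)));_,l,s,_=cv2.connectedComponentsWithStats(m);q=P[l==1+s[1:,4].argmax()]
print("front edge of bridge",np.percentile((q-K)@D,[1,99]))
P0=np.load("w1.npy"); m=(abs(P0[...,2]-.150)<.006)&(P0[...,0]>.5)&(abs(P0[...,1])<.15)
m=cv2.morphologyEx(m.astype(np.uint8),cv2.MORPH_OPEN,np.ones((3,3)));_,l,s,_=cv2.connectedComponentsWithStats(m);q=P0[l==1+s[1:,4].argmax()]
print("before",np.percentile((q-K)@D,[1,99]))
E
```

```text
[ 70 182]
(0.6373995542526245, 0.008609374053776264) 0.012822826392948627 moved 0.020367710949706668 0.21523632211354943
25.8667
front edge of bridge [0.00283547 0.03807195]
before [-0.0179141   0.01723946]
```

View pics/w4.png

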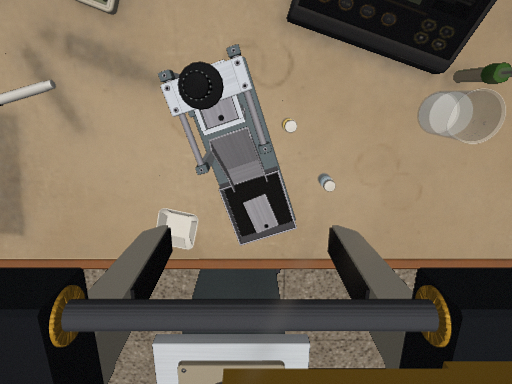

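The slide is fully back (knob at (201,85) px, moved 20.4–20.8 mm, equal to the stop) and the knob is up. The coupon is in the tray at (262,213), and the vials, boat, pen and beaker are in place.

```bash
python3 -c "
from plant import arm
print(arm.sign_off())"
```

```text
the job is handed in; nothing more can be done
None
```

The job is handed in: one coupon was carried over the ledge at about 10 N and lies in the tray, the knob is up, the slide is fully back, and nothing else was moved; it took about 26 s.

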